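# Hold a tumbler down on the glass rinser

## Task

Pick up the upside-down plastic tumbler, gripping it gently because it is thin, and set it mouth down and centred on the spring-loaded star of the glass rinser. Press the star down with the tumbler about halfway, until the tumbler's rim is level with the top of the steel ring round the star; never press it to its stop, and touch the star with nothing but the tumbler. Hold it there for at least three seconds and finish while still holding the tumbler pressed at that level; leave the small cup and the salt shaker where they are.

Things in the scene. Friction and masses are not known exactly. Their poses are not given: they have to be found in the camera images.
- tumbler: Clear blue plastic tumbler, 162 mm tall, 0.08 to 0.15 kg, upside down. Round, 66 mm across at the closed end (now on top; solid for 22 mm), 68 mm across 35 mm below it, 80 mm at the open mouth. Origin: centre of the closed end, its top as it stands; z axis points to the mouth (down). Thin: no more than 150 N from the fingers, summed over both (25 to 40 N a finger is ample).
- tumbler_rim (a point): Centre of the tumbler's mouth, in the plane of its rim (the lowest point as it stands upside down), 162 mm from the tumbler's origin.
- rinser: Countertop glass rinser, fixed: round steel dish 136 mm across, 12 mm high, with an upright steel ring on it, 120 mm outer and 110 mm inner diameter, its top 48 mm above the worktop; a short inlet stub reaches 90 mm from the axis on its +x side. Inside the ring is the grey six-armed star. Origin: centre of the underside, z up.
- ring_top (a point): Centre of the ring, at the height of the ring's top edge, 48 mm above the worktop. The tumbler's rim shall be held at this height, 4 mm more or less.
- star_top (a point): Centre of the upper face of the star's arms (102 mm across, with a 7 mm high hub of 26 mm diameter in the middle that goes inside the mouth). At rest 60 mm above the worktop, 12 mm above the ring's top; it goes down as it is pressed.
- star (a joint): How far the star is pressed down, m: 0 at rest (up), 0.012 where its arms are level with the ring's top, 0.024 at its stop. A spring pushes it up: about 3.5 N to start it moving, plus 0.35 N per mm, so about 7.5 N at 0.012; the tumbler's own weight does not move it.
- cup: Small white espresso cup with handle, 64 mm across, 50 mm high, standing upright; leave alone. Origin at its underside.
- shaker: Salt shaker, 44 mm across, 90 mm high, standing; leave alone. Origin at its underside.
Things that resemble listed ones, but are neither listed nor needed, are in the scene too. What is shaped like the tumbler but green or red is not meant.

How it is judged:
By the outcome, as a careful person would: the job done as asked, in the order asked, and still so for the second after the job is handed in, while the arm keeps its last pose, push and grip.
It also fails if it takes over 46 s, if anything falls off the work surface, if the arm or the gripper's body presses on something with over 40 N, if the wrist force passes 120 N, or if a joint passes its speed limit or range.

## Robot

A 6-joint arm with a two-finger parallel gripper is mounted at the origin on a cart in front of the work surface, level with it; the furniture and walls round the work are solid. World frame = base frame: x ahead of the robot, y to its left, z up, the work surface at z = 0. Lengths are in m, angles in rad, forces in N, time in s.
With the tool pointing down it reaches from about 0.325 to 0.9 m from the base axis. Payload 6.1 kg.
Tool frame: the origin (TCP) lies midway between the tips of the shut fingers; the grasp point (between the pads) lies 19 mm behind it; z points along the fingers, y is the line along which they close (so a half turn about z gives the same grasp; the last joint's range is limited). The gripper opens to 85 mm and grips with 20 to 120 N. Pads are 22 mm wide; open, the fingers measure 114 mm over their backs; the gripper's body (76 mm by 85 mm) begins 54 mm behind the grasp point. The pads swing forward as they close: fully open they stand 13 mm farther back than shut.
Start: joints at [1.103, 0.22, 1.526, -0, 1.395, -0.126], TCP at [0.209, 0.589, 0.231] pointing down, gripper open.
Joint ranges: [-2.98, 2.98], [-0.91, 2.08], [0.09, 2.57], [-1.24, 4.39], [0.2, 2.65], [-2.68, 2.68]. Speed limits (rad/s): [2.57, 2.57, 3.01, 3.14, 3.14, 3.14].

## Interface

Orientations are given as a unit quaternion [w, x, y, z].
In Python, from plant import goto, move_l, goto_joints, grip, hold, inverse_kinematics, read_camera, MotionError, job_done, look_for, outline_of, landmark_of, read_clock, read_qpos, read_joint_velocities, read_effort, read_eef_pos, read_ee_rot, read_wrist_force, read_ft_torque, read_width, read_gripper_force gives the robot as it stands. The module is installed in compiled form; this text tells all that it offers. Calls block until the motion is done:
- goto(position, orientation): joint-space move of the TCP to a pose.
- move_l(position, speed=0.15, orientation=None): straight line of the TCP; orientation=None keeps the orientation; speed is the mean speed in m/s.
- goto_joints(angles): joint-space move.
- grip(opening, newtons=None): opening from 0.0 (shut) to 1.0 (fully open); newtons is the grip in N (None keeps the last); returns when the fingers have stopped.
- hold(seconds).
- inverse_kinematics(position, orientation): joint angles nearest the present ones, or None.
- read_camera(name): name is "side" or "top" or "wrist"; returns a dict with "frame" (480x640x3 uint8, blue, green, red), "depth" (480x640 float32, m along the optical axis (not along the pixel's ray), 0 where there is no reading), "fovy" (degrees; the focal length in pixels is half the picture's height over the tangent of half this angle, whatever the lens; pixels are square), "cx", "cy" (the principal point, pixels), "R" (3x3) and "t" (3): a world point X has camera coordinates R X + t. Camera axes: x right, y down, z forward; pixel columns grow to the right and rows downward; lengths in m; the calibration is good to about 2 mm. A picture is of the moment at which its call begins.
A pose or a line that the arm cannot do raises MotionError and nothing moves.
- job_done(): hands the job in; it is judged then, once.
Trained networks look in a picture, given as the dict that the camera call returned (one of the last four; its "shot" number tells which), for a name from the list of things; names that differ only in an ending like _2 or _b are one class to them, and where a whole thing is asked for, a point or a joint stands for the part that bears it (a point fixed in the world has none). Each returns a list of dicts, best first, with "score" (0 to 1); they miss things now and then, are a little off and sometimes report something else, mostly with a low value. They report only what shows in the picture. A call takes as long as a camera call. They do not tell look-alikes from the thing itself.
- look_for(picture, name): "bbox" ([left, top, right, bottom] in pixels, round what is visible of it).
- outline_of(picture, name): "pixels" (480x640 bool, what is visible of it) and "bbox" ([left, top, right, bottom] in pixels, round what is visible of it).
- landmark_of(picture, name): "location" ([column, row] in pixels: a listed point, or the origin of a listed thing).
Readings, each from a call of its own:
- read_clock(): time.
- read_qpos(): joint angles.
- read_joint_velocities(): joint speeds.
- read_effort(): joint torques, N m.
- read_eef_pos(): TCP position.
- read_ee_rot(): TCP orientation.
- read_wrist_force(): force on the tool from outside, world axes, zero at the start.
- read_ft_torque(): the same for the moment, N m.
- read_width(): opening from 0.0 (shut) to 1.0 (fully open).
- read_gripper_force(): force on a finger pad.
Only numpy, scipy, OpenCV 4.12 (cv2) and the standard library are available. Lean on these libraries where they do the work, as an engineer would, in place of code of your own. Each camera call takes 0.05 s, during which the arm holds its last target. There are 200 camera calls.

## Working session

There is one attempt and no reset: what is moved stays moved. The work goes in short steps, each a Python script; the robot and the scene stay as the last script left them, time stands still between calls to the robot, and variables do not carry over. Pictures are saved under pics/ and viewed, at most 10 in all, crops included, and the job is handed in when it is done.

```bash
mkdir -p pics; cat > h.py <<'E'
import numpy as np, cv2
from plant import *
def ray(p,u,v):
    f=240/np.tan(np.radians(p["fovy"])/2)
    R=np.array(p["R"]);t=np.array(p["t"])
    return -R.T@t, R.T@np.array([(u-p["cx"])/f,(v-p["cy"])/f,1])
def at_z(p,u,v,z):
    c,d=ray(p,u,v); return c+d*(z-c[2])/d[2]
def cloud(p,mask=None):
    f=240/np.tan(np.radians(p["fovy"])/2)
    m=p["depth"]>0
    if mask is not None: m&=mask
    v,u=np.nonzero(m); z=p["depth"][v,u]
    X=np.c_[(u-p["cx"])/f*z,(v-p["cy"])/f*z,z]
    return (X-np.array(p["t"]))@np.array(p["R"])
E
python3 - <<'E'
from h import *
ims=[]
for n in("top","side"):
    p=read_camera(n); cv2.imwrite(f"pics/{n}.png",p["frame"])
    print(n,ray(p,320,240),p["fovy"])
    for o in("tumbler","rinser","cup","shaker"):
        for r in look_for(p,o): print(n,o,np.round(r["bbox"]),round(r["score"],2))
    for o,z in(("tumbler",.162),("tumbler_rim",0),("ring_top",.048),("star_top",.06),("rinser",0),("cup",0),("shaker",0)):
        for r in landmark_of(p,o): print(n,o,np.round(r["location"]),round(r["score"],2),np.round(at_z(p,*r["location"],z),3))
print(read_clock(),read_ee_rot(),read_wrist_force())
E
```

```text
top (array([ 0.4297201 , -0.27033171,  1.33692308]), array([ 0.04759259,  0.00274827, -0.99891865])) 45.113282886735945
top tumbler [277. 284. 313. 316.] 0.97
top tumbler [405. 302. 449. 344.] 0.77
top tumbler [210. 220. 253. 260.] 0.63
top tumbler [353. 223. 410. 286.] 0.61
top rinser [352. 218. 410. 287.] 0.8
top cup [308. 140. 340. 173.] 0.59
top shaker [302. 176. 319. 197.] 0.78
top tumbler [293. 305.] 0.92 [ 0.355 -0.208  0.162]
top tumbler [433. 327.] 0.87 [ 0.304 -0.491  0.162]
top tumbler [225. 236.] 0.63 [ 0.5   -0.073  0.162]
top tumbler_rim [296. 298.] 0.86 [ 0.362 -0.207  0.   ]
top tumbler_rim [234. 240.] 0.76 [ 0.498 -0.067  0.   ]
top tumbler_rim [421. 318.] 0.76 [ 0.307 -0.494  0.   ]
top ring_top [382. 259.] 0.74 [ 0.445 -0.404  0.048]
top star_top [384. 261.] 0.85 [ 0.44  -0.406  0.06 ]
top rinser [381. 258.] 0.75 [ 0.448 -0.406  0.   ]
top cup [325. 158.] 0.89 [ 0.686 -0.283  0.   ]
side (array([0.28427309, 0.49775201, 0.84441274]), array([ 0.20272636, -0.71982276, -0.66395653])) 45.74446203772711
side tumbler [415. 166. 458. 248.] 0.95
side tumbler [271. 294. 318.
[... 216 characters left out ...]
]
side tumbler [287. 309.] 0.85 [ 0.501 -0.07   0.162]
side tumbler [440. 176.] 0.68 [ 0.303 -0.493  0.162]
side tumbler_rim [295. 372.] 0.78 [ 0.496 -0.067  0.   ]
side tumbler_rim [386. 320.] 0.63 [ 0.359 -0.224  0.   ]
side tumbler_rim [432. 235.] 0.63 [ 0.302 -0.493  0.   ]
side ring_top [363. 232.] 0.95 [ 0.445 -0.412  0.048]
side ring_top [296. 367.] 0.74 [ 0.485 -0.044  0.048]
side star_top [361. 227.] 0.81 [ 0.45  -0.412  0.06 ]
side rinser [358. 248.] 0.78 [ 0.453 -0.411  0.   ]
side cup [237. 274.] 0.6 [ 0.683 -0.272  0.   ]
side shaker [266. 290.] 0.56 [ 0.61  -0.244  0.   ]
1.2 [ 1.19695602e-05  1.70054775e-01  9.85434611e-01 -3.90369885e-05] [-0.65857187 -0.45306569  0.02303549]
```

View pics/top.png

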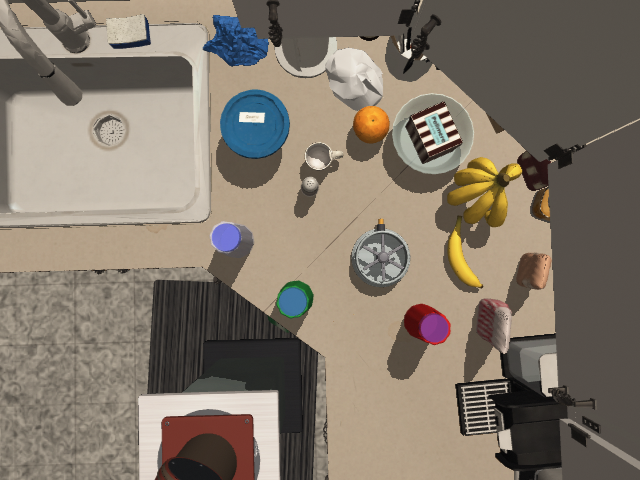

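View pics/side.png

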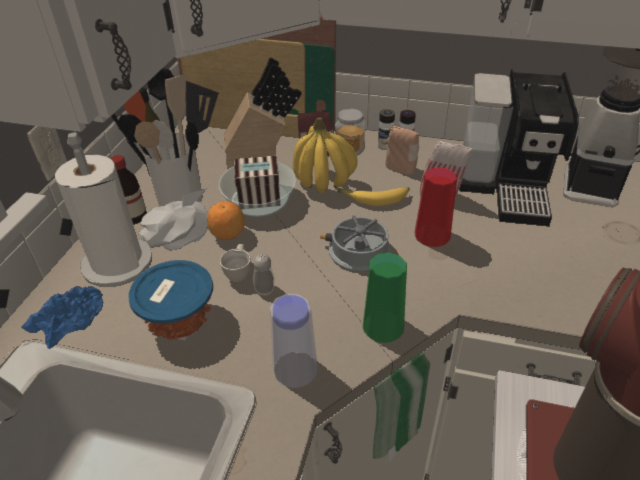

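The blue one is at (227,238) in the top view and (292,340) in the side view. The look-alikes are the green tumbler at top (294,299) and side (386,298), and the red one at top (428,325) and side (436,206). I choose the blue one, at about (0.50, -0.07). The rinser is at top (381,258), with the shaker at (310,185) and the cup at (319,156). I'll move above the blue tumbler and check it there.

```bash
cat >> h.py <<'E'
def down(phi):
    a=(np.pi/2-phi)/2; return [0,float(np.sin(a)),float(np.cos(a)),0]
E
python3 - <<'E'
from h import *
p=read_camera("side")
crop=p["frame"][230:410,220:460]
o=[r for r in outline_of(p,"tumbler") if abs((r["bbox"][0]+r["bbox"][2])/2-294)<20]
if o:
    X=cloud(p,o[0]["pixels"]);print("side cloud",X.min(0),X.max(0),np.median(X,0)); T=X[X[:,2]>.157]; print(len(T),T.mean(0) if len(T) else 0)
p=read_camera("top")
o=[r for r in outline_of(p,"tumbler") if r["bbox"][0]<240]
if o:
    X=cloud(p,o[0]["pixels"]);T=X[X[:,2]>.15];print("top cloud",len(T),T.min(0),T.max(0),T.mean(0))
o=outline_of(p,"rinser")
if o:
    X=cloud(p,o[0]["pixels"]);T=X[(X[:,2]>.042)&(X[:,2]<.054)];
    c,r=cv2.minEnclosingCircle(T[:,:2].astype(np.float32));print("ring",c,r)
m=read_eef_pos(); move_l([m[0],m[1],.34],.25)
goto([.455,-.065,.34],down(np.arctan2(-.065,.455)))
w=read_camera("wrist")
for n,z in(("tumbler",.162),("tumbler_rim",0)):
  for r in landmark_of(w,n): print(n,r["location"],r["score"],at_z(w,*r["location"],z))
cv2.imwrite("pics/w.png",np.hstack([cv2.resize(crop,(400,300)),cv2.resize(w["frame"],(400,300))]))
print(read_clock(),read_qpos())
E
```

```text
side cloud [ 0.45862942 -0.24736508 -0.00125685] [ 0.58787372 -0.0326139   0.16678488] [ 0.48972741 -0.04857355  0.11039545]
1018 [ 0.4968838  -0.07069812  0.16190652]
top cloud 812 [ 0.46427141 -0.10695812  0.1502074 ] [ 0.52992685 -0.04219954  0.16924576] [ 0.49698164 -0.07528677  0.16233985]
ring (0.44950687885284424, -0.4045555889606476) 0.06014437600970268
tumbler [239.8, 379.8] 0.76 [ 0.36457878 -0.20767842  0.162     ]
tumbler [368.8, 222.6] 0.6 [ 0.49873307 -0.07622007  0.162     ]
4.6583 [-3.12597745e-01 -2.35394721e-01  1.77889722e+00  1.03177177e-04
  1.59807773e+00 -1.71890398e-01]
```

View pics/w.png

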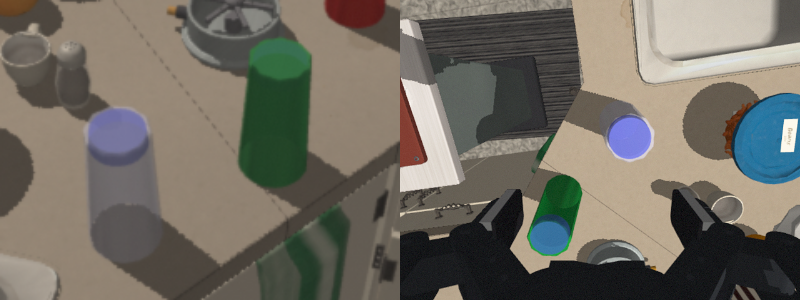

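The left crop shows the clear blue tumbler, with a blue closed end on a clear body, at about (118,135). Green stands next to it. In the wrist view on the right it is at (630,137), at (0.497, -0.074). Choice confirmed, so I'll grasp it.

```bash
python3 - <<'E'
from h import *
x,y=.4972,-.0744
q=down(np.arctan2(y,x)); 
goto([x,y,.25],q)
move_l([x,y,.115],.12); print("f",read_wrist_force())
grip(0.0,30); print("w",read_width(),read_gripper_force(),read_wrist_force(),read_clock())
move_l([x,y,.125],.05); print(read_wrist_force())
move_l([x,y,.30],.2); hold(.2)
print(read_width(),read_gripper_force(),read_wrist_force(),read_clock())
p=read_camera("side"); cv2.imwrite("pics/s2.png",p["frame"][100:420,150:550])
E
```

```text
f [0.36190547 0.3809648  0.18719764]
w 0.7584968687359676 33.08108328888977 [-1.00146269 -0.11195065  6.04350601] 6.7417
[ 0.30654044 -0.64576087 -2.17062537]
0.7604032161913445 33.53897092433954 [ 0.90557591  0.4681218  -1.50443211] 8.3167
```

View pics/s2.png

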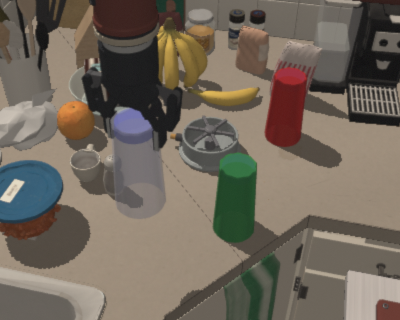

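The tumbler is held upright at crop (133,165), with its rim clear. Next I'll carry it over the rinser and measure its pose there.

```bash
python3 - <<'E'
from h import *
x,y=.4495,-.4046
goto([x,y,.30],down(np.arctan2(y,x))); move_l([x,y,.215],.1); hold(.3)
print(read_eef_pos(),read_width(),read_gripper_force(),read_wrist_force(),read_clock())
for n in("side","top","wrist"):
    p=read_camera(n); f=240/np.tan(np.radians(p["fovy"])/2)
    def proj(X): c=np.array(p["R"])@X+np.array(p["t"]); return c[:2]/c[2]*f+[p["cx"],p["cy"]]
    for z,r in((.10,.04),(.262,.033)):
        th=np.linspace(0,2*np.pi,60)
        P=np.array([proj(np.array([x+r*np.cos(a),y+r*np.sin(a),z])) for a in th])
        if n=="side": 
            im=p["frame"].copy() if z==.10 else im
            for q in P: cv2.circle(im,tuple(int(round(v)) for v in q),0,(0,255,255),-1)
    if n=="side": cv2.imwrite("pics/s3.png",cv2.resize(im[90:290,280:460],None,fx=3,fy=3,interpolation=cv2.INTER_NEAREST)); 
    else: im2=p["frame"]; cv2.imwrite(f"pics/{n}3.png",im2)
    for nm,z in(("tumbler_rim",.10),("tumbler",.262),("star_top",.06),("ring_top",.048)):
        for r in landmark_of(p,nm): print(n,nm,np.round(r["location"],1),round(r["score"],2),np.round(at_z(p,*r["location"],z),4))
    for r in outline_of(p,"tumbler"):
        X=cloud(p,r["pixels"]); print(n,"outline",r["bbox"],round(r["score"],2),np.round(np.percentile(X,[1,50,99],axis=0),3).tolist())
E
```

```text
[ 0.44964683 -0.40480486  0.21553138] 0.7615505741566324 33.53054403236001 [-1.03063065 -0.37517689 -1.06743741] 10.925
side tumbler_rim [433.6 235.8] 0.74 [ 0.2962 -0.3737  0.1   ]
side tumbler_rim [357.2 215.6] 0.69 [ 0.456  -0.4007  0.1   ]
side tumbler_rim [385.1 325.3] 0.59 [ 0.3503 -0.126   0.1   ]
side tumbler_rim [363.3 148.3] 0.48 [ 0.4947 -0.6548  0.1   ]
side tumbler [361.1 150.2] 0.91 [ 0.4516 -0.3966  0.262 ]
side tumbler [439.8 175.1] 0.74 [ 0.3007 -0.3491  0.262 ]
side tumbler [385.9 265.6] 0.67 [ 0.354  -0.1016  0.262 ]
side tumbler [237.7 274.4] 0.57 [ 0.559  -0.0334  0.262 ]
side star_top [361.5 227.1] 0.84 [ 0.4484 -0.4132  0.06  ]
side ring_top [363.6 232.6] 0.87 [ 0.4429 -0.4104  0.048 ]
side ring_top [266.3 287.7] 0.56 [ 0.593  -0.2075  0.048 ]
side outline [414.5, 164.5, 456.5, 245.1] 0.8 [[0.265, -0.524, 0.001], [0.301, -0.466, 0.098], [0.338, -0.453, 0.164]]
side outline [339.5, 141.9, 381.3, 226.4] 0.79 [[0.413, -0.425, 0.099], [0.449, -0.375, 0.183], [0.486, -0.365, 0.263]]
side outline [364.9, 254.0, 409.8, 339.6] 0.67 [[0.327, -0.364, -0.001], [0.36, -0.1
[... 396 characters left out ...]
.001], [0.376, -0.205, 0.162], [0.4, -0.177, 0.567]]
top outline [407.5, 309.9, 448.1, 342.4] 0.65 [[0.272, -0.522, 0.051], [0.3, -0.49, 0.162], [0.334, -0.459, 0.167]]
top outline [368.0, 248.7, 379.8, 272.3] 0.43 [[0.428, -0.375, 0.101], [0.443, -0.371, 0.212], [0.458, -0.33, 0.606]]
wrist tumbler [315.9 380.3] 0.9 [ 0.4501 -0.4056  0.262 ]
wrist outline [1.7, 36.5, 131.4, 159.4] 0.81 [[0.346, -0.247, 0.002], [0.387, -0.235, 0.086], [0.401, -0.194, 0.138]]
wrist outline [249.2, 158.3, 368.0, 210.1] 0.73 [[0.423, -0.409, 0.012], [0.472, -0.37, 0.06], [0.5, -0.361, 0.062]]
wrist outline [201.7, 178.6, 428.4, 430.6] 0.62 [[0.425, -0.429, 0.116], [0.461, -0.393, 0.261], [0.485, -0.369, 0.263]]
```

View pics/s3.png

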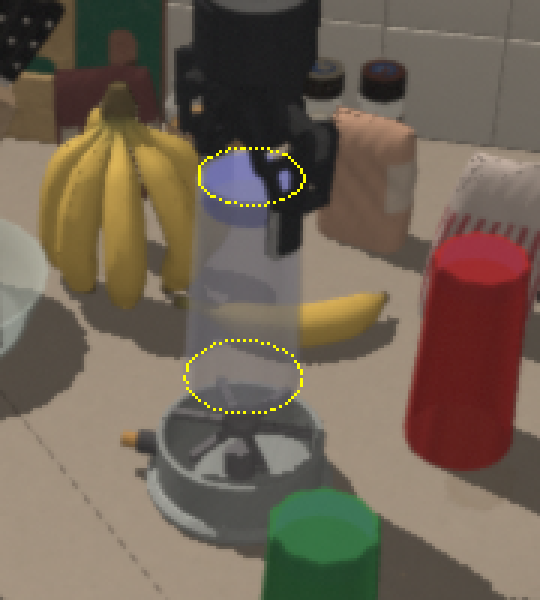

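View pics/wrist3.png

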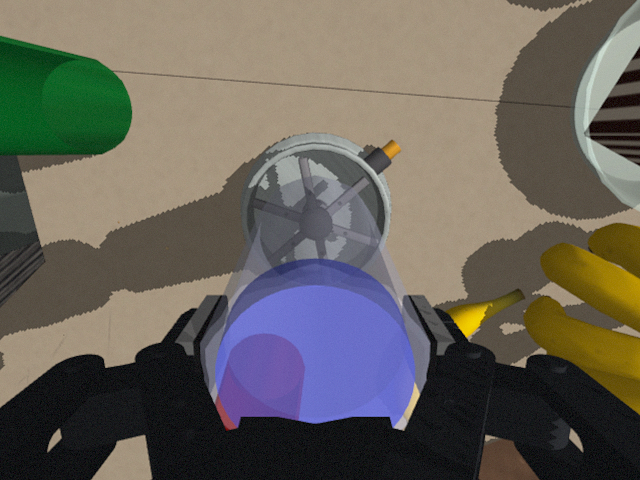

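The tumbler's rim projects close to the predicted circle (crop centre (243,377)) and the ring is centred at about (243,440). The wrist view shows a symmetric grip, with the hub at (316,222) on the tool axis. I'll check the ring centre from depth and then press.

```bash
python3 - <<'E'
from h import *
from scipy.optimize import least_squares
for n in("side","wrist","top"):
    p=read_camera(n); X=cloud(p); d=np.hypot(X[:,0]-.4495,X[:,1]+.4046)
    T=X[(abs(X[:,2]-.048)<.0025)&(d>.05)&(d<.067)]
    s=least_squares(lambda c:np.hypot(T[:,0]-c[0],T[:,1]-c[1])-.0575,[.4495,-.4046],loss="soft_l1",f_scale=.002)
    print(n,len(T),s.x.round(4))
    # tumbler axis: points on outer surface at z .11-.18
    T=X[(X[:,2]>.11)&(X[:,2]<.185)&(d<.055)]
    if len(T)>50:
        r=.04-(T[:,2]-.1005)*(.006/.127)
        s=least_squares(lambda c:np.hypot(T[:,0]-c[0]-c[2]*(T[:,2]-.1),T[:,1]-c[1]-c[3]*(T[:,2]-.1))-r,[.4495,-.4046,0,0],loss="soft_l1",f_scale=.002)
        print(n,"tumbler at rim, tilt",len(T),s.x.round(4))
print(read_eef_pos())
E
```

```text
side 211 [ 0.4501 -0.4042]
side tumbler at rim, tilt 1187 [ 0.4507 -0.4052 -0.0062  0.0009]
wrist 1745 [ 0.4494 -0.4063]
wrist tumbler at rim, tilt 2915 [ 0.4493 -0.4057  0.0009 -0.0008]
top 79 [ 0.4495 -0.4042]
top tumbler at rim, tilt 56 [ 0.4483 -0.4052 -0.001   0.005 ]
[ 0.44949275 -0.40460102  0.2149811 ]
```

```bash
python3 - <<'E'
from h import *
x,y=.4495,-.4046
move_l([x,y,.182],.08); hold(.2); f0=read_wrist_force(); print("pre",f0)
for z in(.174,.172,.170,.168,.166,.164,.163):
    move_l([x,y,z],.02); hold(.15); print(z,np.round(read_eef_pos(),4),np.round(read_wrist_force()-f0,2),round(read_gripper_force(),1),read_clock())
p=read_camera("side"); cv2.imwrite("pics/s4.png",cv2.resize(p["frame"][130:280,300:430],None,fx=4,fy=4))
X=cloud(p);d=np.hypot(X[:,0]-x,X[:,1]-y)
T=X[(X[:,2]>.19)&(X[:,2]<.22)&(d<.03)]; print("top z",len(T),np.percentile(T[:,2],[10,50,90]))
w=read_camera("wrist");X=cloud(w);d=np.hypot(X[:,0]-x,X[:,1]-y)
T=X[(X[:,2]>.19)&(X[:,2]<.22)&(d<.025)]; print("top z wrist",len(T),np.percentile(T[:,2],[10,50,90]))
E
```

```text
pre [ 0.39050538 -0.1800769  -2.16096138]
0.174 [ 0.4497 -0.4048  0.1745] [-0.05 -1.    5.16] 34.0 13.4333
0.172 [ 0.4497 -0.4048  0.1722] [0.45 0.65 5.71] 34.1 13.8333
0.17 [ 0.4497 -0.4048  0.1702] [ 0.5  -0.9   5.94] 34.2 14.2333
0.168 [ 0.4496 -0.4048  0.1682] [ 0.23 -1.61  7.29] 34.3 14.6333
0.166 [ 0.4496 -0.4048  0.1663] [ 1.01 -1.34  6.52] 34.4 15.0333
0.164 [ 0.4496 -0.4048  0.1644] [-0.07 -1.07  7.48] 34.4 15.4333
0.163 [ 0.4497 -0.4048  0.1635] [ 0.39 -0.86  9.55] 34.5 15.8333
top z 286 [0.20734529 0.20926514 0.21093048]
top z wrist 18738 [0.20919382 0.20989518 0.21058229]
```

View pics/s4.png

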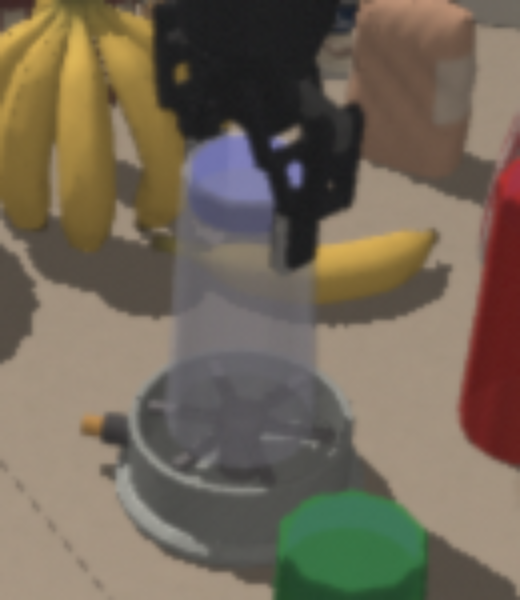

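The tumbler is centred in the ring with its rim at ring level (crop (240,430)). Its top measures 0.2098 m, which puts the rim at about 0.048 m. I'll hold, recheck and hand in.

```bash
python3 - <<'E'
from h import *
x,y=.4495,-.4046
hold(4.0)
w=read_camera("wrist");X=cloud(w);d=np.hypot(X[:,0]-x,X[:,1]-y)
T=X[(X[:,2]>.19)&(X[:,2]<.22)&(d<.025)]; m=np.median(T[:,2])
print(m-.162,read_eef_pos(),read_gripper_force(),read_wrist_force(),read_clock())
if abs(m-.210)<.002: print(job_done())
E
```

```text
0.0478929750863486 [ 0.44965044 -0.40476323  0.16349425] 34.465413111493035 [ 1.37060719 -1.45946468  6.41787022] 19.9833
the job is handed in; nothing more can be done
None
```

The job is handed in at about 20 s: the blue tumbler is centred mouth down on the star, gripped at about 34 N a finger, and its rim was still at 0.0479 m (ring top 0.048 m) after more than 4 s of holding.

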